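# Round flask into the deep heating pot

### The arm

A 7-joint arm with a two-finger parallel gripper is mounted at the origin on the work surface. World frame = base frame: x ahead of the robot, y to its left, z up, the work surface at z = 0. Lengths are in m, angles in rad, forces in N, time in s.
With the tool pointing down it reaches from about 0.4 to 0.875 m from the base axis. Payload 19.3 kg.
Tool frame: the origin (TCP) lies where the fingers leave the gripper's body, on its centre line; the fingertips stand bot.tip_reach ahead of it and the grasp point (between the pads) lies 54 mm ahead of it (bot.tip_reach is the distance from the TCP to the fingertips, in m); z points along the fingers, y is the line along which they close (so a half turn about z gives the same grasp; the last joint's range is limited). The gripper opens to 85 mm and grips with 20 to 120 N. Pads are 22 mm wide; open, the fingers measure 114 mm over their backs; the gripper's body (76 mm by 85 mm) begins 54 mm behind the grasp point. The pads swing forward as they close: fully open they stand 13 mm farther back than shut.
Start: joints at [-1.348, 0.521, -0.036, 1.599, 0.021, 1.021, -0.113], TCP at [0.18, 0.598, 0.304] pointing down, gripper open.
Joint ranges: [-2.91, 2.91], [-0.3, 2.13], [-1.5, 1.42], [0.17, 2.43], [-1.26, 4.41], [0.16, 1.93], [-2.52, 2.52]. Speed limits (rad/s): [1.89, 1.89, 2.39, 2.39, 3.01, 3.01, 3.01].

### API

Orientations are given as [roll, pitch, yaw] about the fixed x, y, z axes, in that order (R = Rz(yaw) Ry(pitch) Rx(roll)).
In Python, from workcell import bot gives the robot as it stands. The module is installed in compiled form; this text tells all that it offers.
- The arm moves only by the shell command python3 -m jog 'ROWS' [FORCE]. ROWS is JSON, a list that holds one entry, the list of rows, each a list of 7 numbers: the shift along the tool's x, y, z in mm, then the turn, a rotation vector about the tool's x, y, z in rad, then the opening, from 0 (shut) to 1 (fully open). In form: [[[tx, ty, tz, wx, wy, wz, fingers], ...]]. A call has 1 to 5 rows; each row shifts and turns the commanded pose from where the row before left it, along the tool's axes as they then stand; what a row does not reach is not made up. A row lasts 1/10 s, in which the tool goes at most 50 mm and 8.59 degrees, less where a joint would pass 70% of its speed; a pose out of reach is approached as far as the arm can. A call is refused whole if a number of a shift passes 50 or a number of a turn 0.15, either way. A call with a gripper value outside its range is refused whole. The fingers move at their own pace and stop on an object; FORCE is the grip in N (left out, the last holds). Time passes only in rows, so rows that do not move let the fingers close. It gives the time, the measured TCP pose, the force, the opening and the grip force at its end, in the units of the state.
- bot.observe(): the state, without advancing time (a new reading comes with each control period).
- bot.grab_frame(name): name is "scene" or "top" or "wrist"; returns a dict with "img" (480x640x3 uint8, red, green, blue), "intrinsics" (3x3 intrinsics, pixels), "R" (3x3) and "t" (3): a world point X has camera coordinates R X + t; the wrist camera has in their place "tool_from_camera" (4x4, takes a point from camera to tool coordinates, whose origin is the TCP and whose axes are the flange's). Camera axes: x right, y down, z forward; pixel columns grow to the right and rows downward; lengths in m; the calibration is good to about 2 mm. A picture is of the moment at which its call begins: read the wrist's pose just before it. There is no depth.
- bot.job_done(): hands the job in; it is judged then, once.
Trained networks look in a picture, given as the dict that the camera call returned (one of the last four; its "shot" number tells which), for a name from the list of things; names that differ only in an ending like _2 or _b are one class to them, and where a whole thing is asked for, a point or a joint stands for the part that bears it (a point fixed in the world has none). Each returns a list of dicts, best first, with "conf" (0 to 1); they miss things now and then, are a little off and sometimes report something else, mostly with a low value. They report only what shows in the picture. A call takes as long as a camera call. They do not tell look-alikes from the thing itself.
- bot.trace(query, picture): "region" (480x640 bool, what is visible of it).
- bot.spot_point(query, picture): "xyz" ([x, y, z] in m, in world coordinates, good to about 4 mm: a listed point, or the origin of a listed thing).
The state is a dict: "clock": time; "qpos": joint angles; "qd": joint speeds; "joint_efforts": joint torques, N m; "position": TCP position; "tool_rot": TCP orientation; "force": force on the tool from outside, world axes, zero at the start; "moment": the same for the moment, N m; "grip_width": finger opening in m; "finger_force": force on a finger pad.
Only numpy, scipy, OpenCV 4.12 (cv2) and the standard library are available. Lean on these libraries where they do the work, as an engineer would, in place of code of your own. Each camera call takes 0.05 s, during which the arm holds its last target. There are 200 camera calls.

### The job

Take the stoppered round-bottom flask out of its cork ring and lower it gently, never letting go of it on the way, under the evaporator's overhanging head into the deep heating pot until it rests on the spring-mounted rubber ring in the middle; only then let go of it, so that it is left standing upright there, and withdraw. How high the rubber ring sits is not known beforehand, so feel for it; do not press the flask hard or bump it or the arm against the evaporator, and leave the other glassware alone.

Things in the scene. Friction and masses are not known exactly. Their poses are not given: they have to be found in the camera images.
- flask_neck (a point): Where to grip the round-bottom flask: on its neck's axis, 91 mm above the underside of its bulb. Neck clear glass, 22 mm in diameter, from 71 to 111 mm above the underside; black stopper, 20 mm in diameter, above it up to 125 mm. z is the flask's axis, up.
- flask_bulb (a point): Centre of the flask's clear glass bulb (72 mm in diameter), 55 mm below flask_neck; a white 24 mm ball lies in its bottom. z is the flask's axis, up. It starts upright in a fixed cork ring (90 mm across, 22 mm high) on the bench.
- flask: The round flask as a whole, origin at the underside of the bulb, z up its axis. 0.11 to 0.2 kg, bottom-heavy. In a ring it stays leaning as it is left, so let go of it upright.
- pot_rim (a point): Centre of the mouth of the white pot, 160 mm above the bench. z up, x to the evaporator's rear (away from the robot, turned up to 20 degrees), y to its left. Pot 220 mm across, wall 5 mm. The rubber ring for the flask is on the pot's axis; its top lies 65 to 100 mm below the rim, differing each time and not measured. A seated bulb's centre is about 25 mm above the ring's top.
- evaporator: Fixed: black base 250 x 250 mm, pot, column, head; origin on the bench under the pot's middle, axes as pot_rim. In the pot a black rubber ring (52 mm inside, 72 mm outside diameter) on a spring: yields about 0.4 N per mm after 0.8 N, up to 20 mm, then rigid. White column 424 mm high at x -5 to 95, y -230 to -140 mm.
- head_edge (a point): Middle of the lower front edge of the grey head that overhangs the pot, 305 mm above the bench; axes as pot_rim. The head runs from here 70 mm towards +x, 150 mm to -y, 75 mm to +y, 70 mm up. It hangs over the ring, so a gripper pointing straight down does not fit: lean it back to the robot (-x) by 30 to 40 degrees, flask upright, and move in from the front.
- conical: Bystander: stoppered conical glass flask with flat base 72 mm across, 112 mm high, origin at the centre of its underside. It may stand nearer or farther than the round flask. Leave alone.
- beaker: Bystander: clear plastic beaker, 66 mm across, 85 mm high, origin at the centre of its underside. Leave alone.
- reagent: Bystander: amber jar, 60 mm across, 110 mm high, origin at the centre of its underside. Leave alone.
Not all that is in view belongs to the job. What is shaped like the flask but pink or red is not meant.

How it is judged:
By the outcome, as a careful person would: the job done as asked, in the order asked, and still so for the second after the job is handed in, with the robot touching nothing.
It also fails if it takes over 61 s, if anything falls off the work surface, if the arm or the gripper's body presses on something with over 40 N, if the wrist force passes 120 N, or if a joint passes its speed limit or range.

## Working session

There is one attempt and no reset: what is moved stays moved. The work goes in short steps, Python scripts to look and compute and a shell command to move; the robot and the scene stay as the last step left them, time stands still between calls to the robot, and variables do not carry over. Pictures are saved under pics/ and viewed, at most 13 in all, crops included, and the job is handed in when it is done.

```bash
mkdir -p pics; python3 - <<'E'
from workcell import bot
import cv2,numpy as np
s=bot.observe(); print({k:np.round(v,3).tolist() for k,v in s.items()}, bot.tip_reach)
for c in ["scene","top"]:
    f=bot.grab_frame(c); cv2.imwrite(f"pics/{c}1.png",f["img"][:,:,::-1])
    print(c, np.round(-f["R"].T@f["t"],3))
    for q in ["flask_neck","flask_bulb","flask","pot_rim","evaporator","head_edge","conical","beaker","reagent"]:
        for d in bot.spot_point(q,f):
            p=np.array(d["xyz"]);u=f["intrinsics"]@(f["R"]@p+f["t"]);print(q,round(d["conf"],2),p.round(3),(u[:2]/u[2]).round())
E
```

```text
{'clock': 0.0, 'qpos': [-1.348, 0.522, -0.036, 1.6, 0.021, 1.021, -0.113], 'qd': [-0.0, 0.002, 0.0, 0.001, 0.0, 0.003, -0.001], 'joint_efforts': [0.001, -92.71, 1.98, -36.992, 0.018, 0.008, 0.0], 'position': [0.18, 0.598, 0.303], 'tool_rot': [-3.14, 0.0, 2.849], 'force': [0.545, -0.305, 0.413], 'moment': [0.007, -0.015, 0.035], 'finger_force': 0.0, 'grip_width': 0.085} 0.0726
scene [1.373 0.236 0.798]
flask_neck 0.91 [0.758 0.286 0.092] [369. 322.]
flask_neck 0.8 [0.683 0.458 0.092] [447. 303.]
flask_neck 0.72 [0.625 0.28  0.096] [367. 277.]
flask_neck 0.61 [0.58  0.429 0.088] [430. 272.]
flask_bulb 0.92 [0.58  0.422 0.04 ] [423. 286.]
flask_bulb 0.8 [0.678 0.462 0.036] [444. 318.]
flask_bulb 0.75 [0.624 0.277 0.041] [364. 293.]
flask_bulb 0.56 [0.757 0.29  0.039] [369. 338.]
flask 0.75 [0.625 0.276 0.008] [363. 303.]
flask 0.66 [0.757 0.293 0.   ] [369. 349.]
flask 0.63 [ 0.68   0.463 -0.004] [441. 330.]
flask 0.61 [0.58  0.424 0.001] [421. 297.]
pot_rim 0.82 [ 0.588 -0.116  0.158] [204. 233.]
evaporator 0.73 [ 0.585 -0.11  -0.001] [216. 281.]
head_edge 0.64 [0.623 0.28  0.007] [364
[... 512 characters left out ...]
k_bulb 0.83 [0.576 0.421 0.035] [212. 250.]
flask_bulb 0.76 [0.681 0.46  0.039] [197. 206.]
flask_bulb 0.69 [0.629 0.278 0.044] [272. 230.]
flask 0.79 [0.628 0.275 0.007] [274. 231.]
flask 0.79 [0.577 0.427 0.004] [212. 250.]
flask 0.63 [0.761 0.289 0.002] [271. 177.]
flask 0.58 [ 0.687  0.459 -0.001] [201. 206.]
pot_rim 0.96 [ 0.586 -0.115  0.16 ] [446. 250.]
evaporator 0.96 [ 0.589 -0.114 -0.   ] [433. 251.]
head_edge 0.75 [0.627 0.281 0.044] [271. 230.]
head_edge 0.59 [ 0.563 -0.114  0.305] [460. 258.]
conical 0.88 [ 0.496  0.208 -0.003] [301. 286.]
conical 0.67 [ 0.563 -0.115  0.305] [461. 258.]
beaker 0.73 [ 0.757  0.18  -0.002] [315. 180.]
reagent 0.9 [ 0.464  0.427 -0.002] [211. 297.]
```

```bash
python3 - <<'E'
import cv2
a=cv2.imread("pics/scene1.png"); cv2.imwrite("pics/sc.png",cv2.resize(a[220:380,280:490],None,fx=3.7,fy=3.7,interpolation=2))
E
```

```text
(no output)
```

View pics/scene1.png

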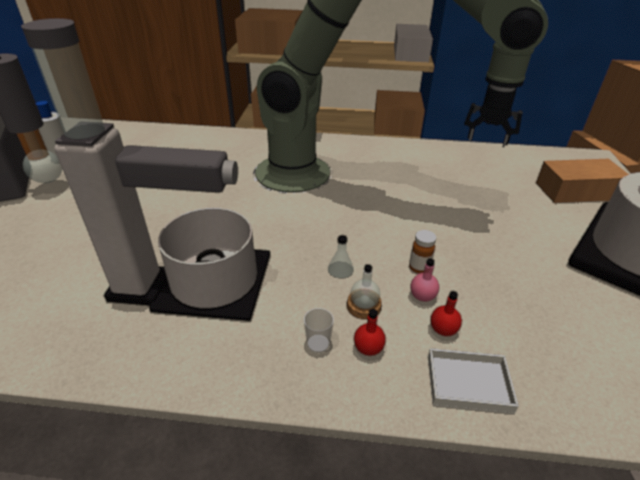

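View pics/sc.png

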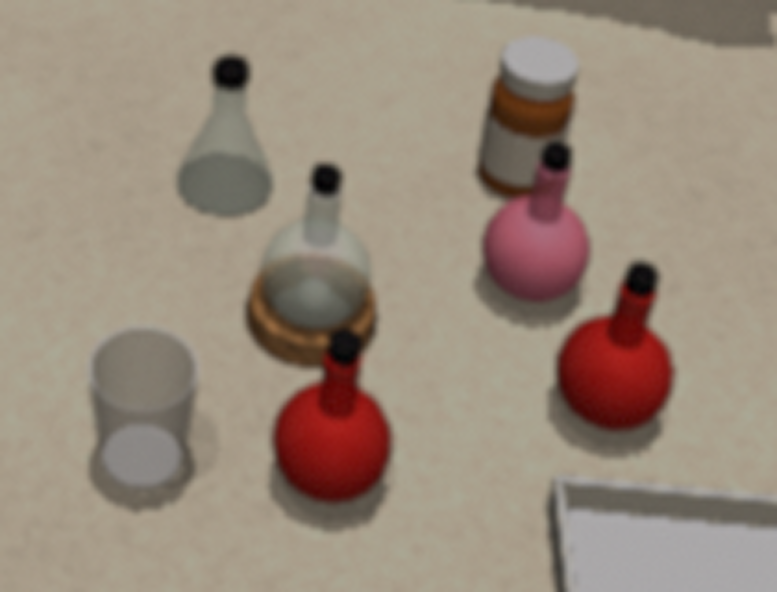

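View pics/top1.png

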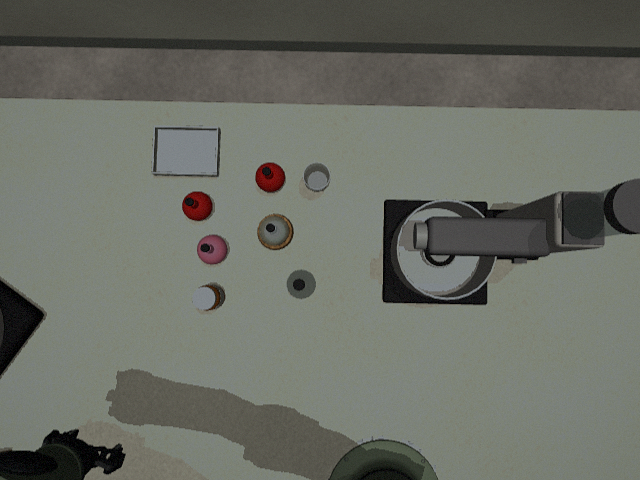

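The wanted item is the clear round flask in the cork ring, at scene (366,290) and top (275,230). These could be mistaken for it:
- Red flasks at (370,338) and (446,320)
- Pink flask at (425,287)
- Clear conical flask at (341,260), which has a flat base and no ring

The close crop confirms the choice, at world position about (0.627, 0.277). Next I'll check the evaporator's yaw and work out the first moves.

```bash
cat > h.py <<'E'
from workcell import bot
import numpy as np
from scipy.spatial.transform import Rotation as Ro
def pose():
    s=bot.observe(); return s,np.array(s["position"]),Ro.from_euler("xyz",s["tool_rot"]).as_matrix()
def goal_R(az,lean):
    z=np.array([np.sin(lean)*np.cos(az),np.sin(lean)*np.sin(az),-np.cos(lean)]); y=np.array([-np.sin(az),np.cos(az),0]); return np.c_[np.cross(y,z),y,z]
def plan(G,back,az=0,lean=np.radians(40)):
    "G grasp point wanted, back m behind it; prints turn (tool) and shift in tool axes AFTER the turn"
    s,p,R=pose(); T=goal_R(az,lean); t=np.array(G)-T[:,2]*(0.054+back)
    print("t",round(s["clock"],2),"pos",p.round(4),"grasp",(p+R[:,2]*.054).round(4),"zdir",R[:,2].round(3),"turn",Ro.from_matrix(R.T@T).as_rotvec().round(3),"shift(turned) mm",(T.T@(t-p)*1e3).round(1),"shift(now)",(R.T@(t-p)*1e3).round(1),"F",np.round(s["force"],2),"gw",round(s["grip_width"],4),"ff",round(s["finger_force"],1),"q",np.round(s["qpos"],2))
E
python3 - <<'E'
from h import *; import cv2
f=bot.grab_frame("top"); w=bot.grab_frame("wrist"); print(w["tool_from_camera"].round(3))
for yaw in (-5,0,5):
    c,s=np.cos(np.radians(yaw)),np.sin(np.radians(yaw))
    for a,b in ((125,125),(-125,125),(-125,-125)):
        X=np.array([.587+(c*a-s*b)/1e3,-.115+(s*a+c*b)/1e3,.02]);u=f["intrinsics"]@(f["R"]@X+f["t"]);print(yaw,a,b,(u[:2]/u[2]).round(1))
g=cv2.cvtColor(f["img"],cv2.COLOR_RGB2GRAY)
# base left, lower edge positions
for r in (225,250,290): print("row",r,"left edge",np.argmax(g[r,350:420]<70)+350)
for c in (395,440,480): print("col",c,"low edge",330-np.argmax(g[330:260:-1,c]<70))
plan([.627,.277,.103],.12)
E
```

```text
[[ 0.    -0.966 -0.258  0.066]
 [ 1.    -0.     0.001  0.   ]
 [-0.001 -0.258  0.966 -0.068]
 [ 0.     0.     0.     1.   ]]
-5 125 125 [388.9 194.6]
-5 -125 125 [378.1 297.5]
-5 -125 -125 [482.3 309.2]
0 125 125 [384.2 198.7]
0 -125 125 [382.4 302.3]
0 -125 -125 [487.1 305. ]
5 125 125 [379.8 203.3]
5 -125 125 [387.  306.8]
5 -125 -125 [491.5 300.3]
row 225 left edge 384
row 250 left edge 383
row 290 left edge 382
col 395 low edge 302
col 440 low edge 303
col 480 low edge 304
t 1.1 pos [0.1804 0.5984 0.3039] grasp [0.1804 0.5984 0.2499] zdir [-0.  0. -1.] turn [-0.102 -0.693 -0.281] shift(turned) mm [-213.  -321.4  267. ] shift(now) [-413.3 -211.1   67.6] F [0.1  1.29 1.42] gw 0.0852 ff 0.0 q [-1.35  0.52 -0.04  1.6   0.02  1.02 -0.11]
```

```bash
python3 -m jog '[[[0,0,0,-0.017,-0.1155,-0.047,1],[0,0,0,-0.017,-0.1155,-0.047,1],[0,0,0,-0.017,-0.1155,-0.047,1],[0,0,0,-0.017,-0.1155,-0.047,1],[0,0,0,-0.017,-0.1155,-0.047,1]]]' >/dev/null
python3 -m jog '[[[0,0,0,-0.017,-0.1155,-0.047,1],[-18,-27,22,0,0,0,1],[-18,-27,22,0,0,0,1],[-18,-27,22,0,0,0,1],[-18,-27,22,0,0,0,1]]]' >/dev/null
python3 -m jog '[[[-18,-27,22,0,0,0,1],[-18,-27,22,0,0,0,1],[-18,-27,22,0,0,0,1],[-18,-27,22,0,0,0,1],[0,0,0,0,0,0,1]]]'
python3 -c "
from h import *
plan([.627,.277,.103],.12)"
```

```text
clock: 2.6
position: [0.407, 0.3781, 0.2617]
tool_rot: [-3.138, 0.699, 3.138]
force: [-1.0, 0.0, 1.1]
grip_width: 0.0852
finger_force: 0.0
t 2.6 pos [0.407  0.3781 0.2617] grasp [0.4417 0.3778 0.2204] zdir [ 0.643 -0.005 -0.766] turn [-0.005  0.001 -0.003] shift(turned) mm [ -66.5 -101.1   89. ] shift(now) [ -66.7 -100.5   89.6] F [-1.04  0.02  1.07] gw 0.0852 ff 0.0 q [-1.47  0.45  0.43  2.15  1.1   0.49 -0.52]
```

```bash
python3 -m jog '[[[-17,-25,22,0,0,0,1],[-17,-25,22,0,0,0,1],[-17,-25,22,0,0,0,1],[-16,-26,23,0,0,0,1],[0,0,0,0,0,0,1]]]' >/dev/null
python3 - <<'E'
from h import *; import cv2
s,p,R=pose(); w=bot.grab_frame("wrist"); cv2.imwrite("pics/w1.png",w["img"][:,:,::-1])
for q in ["flask_neck","flask_bulb","flask"]:
    for d in bot.spot_point(q,w): print(q,round(d["conf"],2),np.round(d["xyz"],3))
plan([.627,.277,.103],.12)
E
```

```text
flask_neck 0.9 [0.627 0.272 0.096]
flask_neck 0.9 [0.757 0.291 0.09 ]
flask_neck 0.86 [0.68  0.462 0.092]
flask_neck 0.84 [0.582 0.422 0.092]
flask_bulb 0.7 [0.575 0.423 0.038]
flask_bulb 0.56 [0.685 0.461 0.038]
flask 0.93 [ 0.58   0.425 -0.001]
flask 0.81 [0.684 0.463 0.003]
flask 0.66 [0.629 0.276 0.007]
flask 0.64 [ 0.754  0.29  -0.001]
t 3.3 pos [0.5122 0.2827 0.2367] grasp [0.5469 0.2828 0.1953] zdir [ 0.642  0.001 -0.766] turn [ 0.001 -0.     0.001] shift(turned) mm [-2.  -5.7  2.2] shift(now) [-2.  -5.7  2.2] F [-1.11 -0.2  -0.19] gw 0.0855 ff 0.0 q [-1.24  0.53  0.57  2.18  1.61  0.21 -0.79]
```

View pics/w1.png

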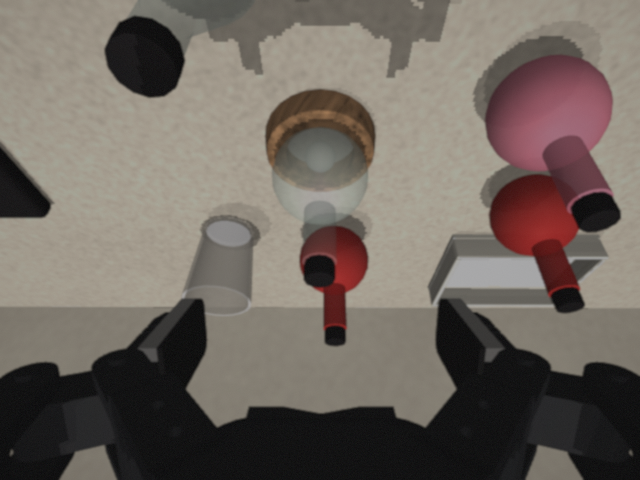

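The wrist view shows the clear flask in its ring, with the neck at (320,215) and the stopper at (320,270), centred between the fingers. The conical's stopper is at (145,55), well to the side.

```bash
python3 - <<'E'
from h import *
s,p,R=pose(); w=bot.grab_frame("wrist"); M=w["tool_from_camera"];K=w["intrinsics"]
print(K.round(1))
for px,z in (((320,263),.131),((320,212),.10),((320,150),.018),((334,332),.125)):
    d=R@M[:3,:3]@np.linalg.solve(K,[*px,1]); o=p+R@M[:3,3]; print(px,(o+d*(z-o[2])/d[2]).round(4))
import cv2
g=w["img"]; cv2.imwrite("pics/w2.png",cv2.resize(g[80:300,240:400,::-1],None,fx=2.7,fy=2.7))
E
```

```text
[[382.8   0.  320.7]
 [  0.  382.8 241.4]
 [  0.    0.    1. ]]
(320, 263) [0.6032 0.2828 0.131 ]
(320, 212) [0.595  0.2828 0.1   ]
(320, 150) [0.6191 0.2828 0.018 ]
(334, 332) [0.722  0.2945 0.125 ]
```

```bash
python3 -m jog '[[[0,-1,20,0,0,0,1],[0,0,20,0,0,0,1],[0,0,20,0,0,0,1],[0,0,15,0,0,0,1],[0,0,0,0,0,0,1]]]' 
python3 - <<'E'
from h import *; import cv2
s,p,R=pose(); w=bot.grab_frame("wrist"); cv2.imwrite("pics/w3.png",w["img"][:,:,::-1])
for q in ["flask_neck","flask_bulb","flask"]:
    for d in bot.spot_point(q,w)[:2]: print(q,round(d["conf"],2),np.round(d["xyz"],3))
plan([.625,.281,.103],0)
E
```

```text
clock: 3.85
position: [0.561, 0.281, 0.1782]
tool_rot: [-3.14, 0.697, -3.14]
force: [0.0, -0.2, -0.1]
grip_width: 0.0859
finger_force: 0.0
flask_neck 0.8 [0.683 0.464 0.09 ]
flask_neck 0.76 [0.626 0.274 0.097]
flask_bulb 0.94 [0.683 0.46  0.038]
flask_bulb 0.91 [0.576 0.425 0.039]
flask 0.77 [ 0.582  0.422 -0.001]
flask 0.74 [0.628 0.276 0.009]
t 4.05 pos [0.5603 0.2814 0.1799] grasp [0.595  0.2815 0.1385] zdir [ 0.643  0.001 -0.766] turn [0.001 0.    0.002] shift(turned) mm [-0.1 -0.4 46.5] shift(now) [-0.1 -0.5 46.5] F [-0.93  1.01  0.3 ] gw 0.0852 ff 0.0 q [-1.    0.64  0.35  2.11  1.96  0.28 -1.1 ]
```

View pics/w3.png

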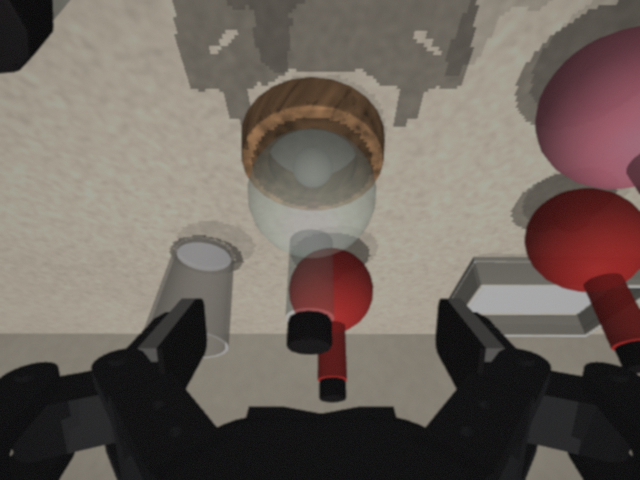

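The flask axis is at about column 311, against 320 for the gripper centre. That means y is about 0.2765, so I'll shift 5 mm and advance.

```bash
python3 -m jog '[[[0,-5,0,0,0,0,1],[0,0,16,0,0,0,1],[0,0,16,0,0,0,1],[0,0,15,0,0,0,1],[0,0,0,0,0,0,1]]]' 
python3 - <<'E'
from h import *; import cv2
s,p,R=pose(); w=bot.grab_frame("wrist"); cv2.imwrite("pics/w4.png",w["img"][:,:,::-1])
plan([.626,.2765,.103],0)
E
```

```text
clock: 4.55
position: [0.5914, 0.275, 0.1426]
tool_rot: [-3.14, 0.698, -3.14]
force: [-0.3, 0.2, -0.2]
grip_width: 0.0857
finger_force: 0.0
t 4.6 pos [0.591  0.2752 0.1432] grasp [0.6257 0.2752 0.1018] zdir [ 0.642 -0.    -0.766] turn [-0.    -0.     0.001] shift(turned) mm [-1.   1.3 -0.7] shift(now) [-1.   1.3 -0.7] F [ 0.23 -1.04 -0.53] gw 0.0853 ff 0.0 q [-0.87  0.72  0.25  2.05  2.08  0.32 -1.18]
```

View pics/w4.png

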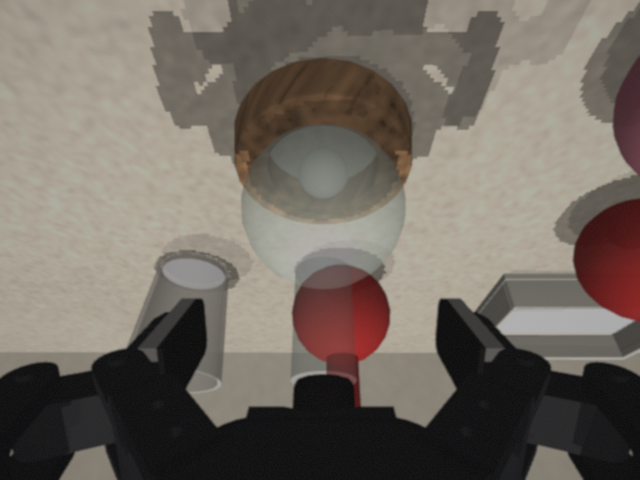

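Centred: the neck is at about column 323, between the fingers. I'll grip it.

```bash
python3 -m jog '[[[-1,1,0,0,0,0,0.6],[0,0,0,0,0,0,0.4],[0,0,0,0,0,0,0.3],[0,0,0,0,0,0,0.2],[0,0,0,0,0,0,0.1]]]' 40 
python3 -m jog '[[[0,0,0,0,0,0,0],[0,0,0,0,0,0,0],[0,0,0,0,0,0,0],[0,0,0,0,0,0,0],[0,0,0,0,0,0,0]]]' 40
python3 -c "
from h import *
plan([.626,.2765,.103],0)"
```

```text
clock: 5.1
position: [0.5919, 0.2766, 0.1441]
tool_rot: [-3.141, 0.699, -3.14]
force: [-0.4, -1.2, 4.1]
grip_width: 0.0208
finger_force: 39.0
clock: 5.6
position: [0.592, 0.2766, 0.1441]
tool_rot: [-3.141, 0.699, -3.14]
force: [-2.3, -2.5, 5.8]
grip_width: 0.0208
finger_force: 39.2
t 5.6 pos [0.592  0.2766 0.1441] grasp [0.6268 0.2766 0.1027] zdir [ 0.643  0.    -0.766] turn [0.    0.    0.001] shift(turned) mm [ 0.4 -0.1 -0.7] shift(now) [ 0.4 -0.1 -0.7] F [-2.26 -2.49  5.84] gw 0.0208 ff 39.2 q [-0.87  0.72  0.25  2.05  2.08  0.32 -1.18]
```

```bash
python3 -m jog '[[[-3,0,-4,0,0,0,0],[-6,0,-8,0,0,0,0],[-10,0,-12,0,0,0,0],[-10,0,-12,0,0,0,0],[0,0,0,0,0,0,0]]]' 
python3 - <<'E'
from h import *; import cv2
s,p,R=pose(); w=bot.grab_frame("wrist"); c=bot.grab_frame("scene")
a=w["img"][:,:,::-1]; b=cv2.resize(c["img"][200:380,280:440,::-1],(427,480)); cv2.imwrite("pics/w5.png",cv2.resize(np.hstack([a,b]),(800,360)))
for q in ["flask_neck","flask_bulb","flask"]:
  for f in (w,c):
    for d in bot.spot_point(q,f): 
        if abs(d["xyz"][0]-.627)<.04 and abs(d["xyz"][1]-.277)<.04: print(q,round(d["conf"],2),np.round(d["xyz"],3))
plan([.626,.2765,.103],0)
E
```

```text
clock: 6.1
position: [0.5912, 0.2774, 0.1918]
tool_rot: [3.141, 0.7, -3.141]
force: [0.6, 0.5, -1.8]
grip_width: 0.0212
finger_force: 39.2
flask_neck 0.84 [0.626 0.278 0.144]
flask_neck 0.68 [0.625 0.278 0.143]
flask_bulb 0.73 [0.624 0.276 0.088]
flask 0.61 [0.631 0.276 0.055]
flask 0.76 [0.622 0.281 0.057]
t 6.5 pos [0.5909 0.2765 0.1896] grasp [0.6256 0.2765 0.1482] zdir [ 0.642 -0.    -0.766] turn [-0.    -0.001  0.001] shift(turned) mm [28.8  0.  34.9] shift(now) [28.7  0.1 34.9] F [-0.54 -1.11 -1.66] gw 0.0208 ff 39.2 q [-0.99  0.66  0.42  2.05  1.91  0.2  -1.02]
```

View pics/w5.png

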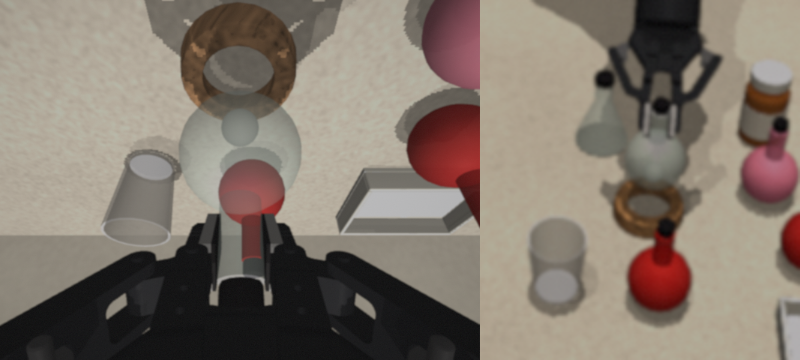

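The flask is lifted clear and upright in the fingers, at scene crop (655,155), and the ring is empty. Next I'll raise it and back off. q6 is close to its limit, so I'll watch that.

```bash
python3 -m jog '[[[-1,-8,-10,0,0,0,0],[-2,-16,-20,0,0,0,0],[-2,-16,-20,0,0,0,0],[-2,-16,-20,0,0,0,0],[-2,-16,-20,0,0,0,0]]]' |head -2
python3 -m jog '[[[-2,-16,-20,0,0,0,0],[-2,-16,-20,0,0,0,0],[-2,-16,-20,0,0,0,0],[-1,-8,-10,0,0,0,0],[0,0,0,0,0,0,0]]]'
python3 -c "
from h import *
plan([.532,.15,.28],0)"
```

```text
clock: 7.0
position: [0.5392, 0.2033, 0.2656]
clock: 7.5
position: [0.4999, 0.1472, 0.3241]
tool_rot: [3.139, 0.699, 3.139]
force: [0.0, 0.4, -2.6]
grip_width: 0.021
finger_force: 39.2
t 7.5 pos [0.4999 0.1472 0.3241] grasp [0.5346 0.1473 0.2827] zdir [ 0.643  0.001 -0.766] turn [ 0.001  0.001 -0.002] shift(turned) mm [3.7 2.8 0.4] shift(now) [3.7 2.8 0.4] F [ 0.01  0.36 -2.59] gw 0.021 ff 39.2 q [-1.12  0.2   0.63  2.29  1.28  0.22 -0.17]
```

```bash
python3 -m jog '[[[1,-12,0,0,0,0,0],[1,-25,0,0,0,0,0],[1,-25,0,0,0,0,0],[1,-25,0,0,0,0,0],[0,-25,0,0,0,0,0]]]' |head -2
python3 - <<'E'
from h import *; import cv2
s,p,R=pose(); w=bot.grab_frame("wrist"); c=bot.grab_frame("top"); e=bot.grab_frame("scene")
for q in ["pot_rim","head_edge","evaporator","flask","flask_bulb"]:
  for n,f in (("w",w),("t",c),("s",e)):
    for d in bot.spot_point(q,f)[:2]: print(q,n,round(d["conf"],2),np.round(d["xyz"],3))
plan([.532,-.115,.28],0)
E
```

```text
clock: 8.0
position: [0.498, 0.0575, 0.3192]
pot_rim w 0.94 [ 0.588 -0.112  0.161]
pot_rim t 0.84 [ 0.586 -0.114  0.159]
pot_rim t 0.38 [ 0.499  0.207 -0.   ]
pot_rim s 0.89 [ 0.589 -0.112  0.159]
head_edge t 0.84 [ 0.564 -0.114  0.307]
evaporator w 0.72 [ 0.59  -0.117 -0.003]
evaporator t 0.66 [ 0.59  -0.114  0.002]
evaporator s 0.72 [ 0.586 -0.111 -0.001]
flask w 0.98 [0.533 0.056 0.184]
flask w 0.75 [ 0.755  0.289 -0.001]
flask t 0.97 [ 0.684  0.465 -0.001]
flask t 0.96 [ 0.761  0.288 -0.   ]
flask s 0.91 [0.582 0.423 0.   ]
flask s 0.88 [ 0.679  0.462 -0.004]
flask_bulb w 0.76 [0.752 0.29  0.039]
flask_bulb w 0.73 [0.754 0.175 0.002]
flask_bulb t 0.85 [0.578 0.423 0.034]
flask_bulb t 0.73 [0.683 0.464 0.04 ]
flask_bulb s 0.89 [0.582 0.419 0.04 ]
flask_bulb s 0.89 [0.676 0.462 0.042]
t 8.9 pos [0.4983 0.0583 0.3198] grasp [0.5329 0.0583 0.2783] zdir [ 0.641  0.    -0.768] turn [ 0.    -0.002  0.001] shift(turned) mm [  -0.2 -173.3   -1.8] shift(now) [-1.000e-01 -1.733e+02 -1.900e+00] F [-0.86 -0.81 -1.67] gw 0.0211 ff 39.3 q [-0.64  0.14  0.33  2.35  1.58  0.17 -0.29]
```

```bash
python3 -m jog '[[[0,-10,-1,0,0.04,0,0],[0,-22,0,0,0.04,0,0],[0,-25,0,0,0,0,0],[0,-25,0,0,0,0,0],[0,-25,0,0,0,0,0]]]' |head -2
python3 -m jog '[[[0,-25,0,0,0,0,0],[0,-25,0,0,0,0,0],[0,-10,0,0,0,0,0],[0,0,0,0,0,0,0]]]' |head -2
python3 -c "
from h import *
plan([.532,-.1135,.275],0)"
```

```text
clock: 9.4
position: [0.4989, 0.0052, 0.3183]
clock: 9.8
position: [0.4989, -0.0292, 0.317]
t 9.8 pos [ 0.4989 -0.0292  0.317 ] grasp [ 0.5314 -0.0297  0.2739] zdir [ 0.602 -0.011 -0.799] turn [-0.011 -0.052 -0.   ] shift(turned) mm [  1.6 -84.3  -0.5] shift(now) [  1.6 -84.3   0.5] F [ 0.75 -0.33 -1.06] gw 0.0212 ff 39.3 q [ 0.36  0.16 -0.5   2.29  1.21  0.16  0.31]
```

```bash
python3 -m jog '[[[0,-10,0,0,0.03,0,0],[0,-15,0,0,0.03,0,0],[0,-15,0,0,0,0,0],[0,-15,0,0,0,0,0],[0,-15,0,0,0,0,0]]]' |head -3
python3 -c "
from h import *
plan([.532,-.1135,.275],0)"
```

```text
clock: 10.3
position: [0.4991, -0.0926, 0.3177]
tool_rot: [-3.129, 0.598, -3.138]
t 10.3 pos [ 0.4991 -0.0926  0.3177] grasp [ 0.5295 -0.0932  0.2731] zdir [ 0.563 -0.011 -0.826] turn [-0.01  -0.1    0.004] shift(turned) mm [  2.2 -20.9  -0.1] shift(now) [  2.3 -20.9   0.3] F [-0.4   0.74 -1.41] gw 0.0208 ff 39.4 q [ 0.76  0.22 -0.76  2.23  0.7   0.19  0.98]
```

```bash
python3 -m jog '[[[0,-10,0,0,0,0,0],[0,-11,0,0.005,0,0,0],[-6,0,3,0.005,-0.03,0,0],[1,0,2,0,-0.03,0,0],[0,0,0,0,0,0,0]]]' |head -3
python3 -c "
from h import *
plan([.536,-.1135,.265],0)"
```

```text
clock: 10.8
position: [0.5053, -0.1134, 0.3164]
tool_rot: [-3.116, 0.641, -3.135]
t 10.8 pos [ 0.5053 -0.1134  0.3164] grasp [ 0.5376 -0.1146  0.2731] zdir [ 0.598 -0.022 -0.801] turn [-0.022 -0.057  0.006] shift(turned) mm [ 9.5 -0.1  5.1] shift(now) [9.2 0.1 5.6] F [ 0.15  0.84 -1.85] gw 0.0211 ff 39.5 q [ 0.86  0.25 -0.83  2.23  1.    0.16  0.73]
```

```bash
python3 -m jog '[[[3,0,4,-0.007,0,0,0],[5,0,7,-0.007,0,0,0],[6,0,7,-0.008,0,0,0],[6,0,8,0,0,0,0],[4,0,6,0,0,0,0]]]' |head -4
python3 -c "
from h import *
plan([.538,-.1135,.225],0)"
```

```text
clock: 11.3
position: [0.505, -0.1143, 0.2761]
tool_rot: [-3.138, 0.639, -3.137]
force: [-0.1, -0.9, -0.8]
t 11.3 pos [ 0.505  -0.1143  0.2761] grasp [ 0.5372 -0.1143  0.2328] zdir [ 0.597 -0.001 -0.802] turn [-0.    -0.059  0.004] shift(turned) mm [7.5 0.8 6.4] shift(now) [7.2 0.8 6.8] F [-0.15 -0.9  -0.78] gw 0.021 ff 39.5 q [ 0.89  0.36 -0.87  2.27  1.65  0.19  0.12]
```

```bash
python3 -m jog '[[[3,0,4,0,-0.015,0,0],[5,0,5,0,-0.015,0,0],[5,1,5,0,-0.015,0.002,0],[5,0,5,0,-0.014,0.002,0],[2,0,3,0,0,0,0]]]' |head -4
python3 -c "
from h import *
plan([.538,-.1135,.205],0)"
```

```text
clock: 11.8
position: [0.5024, -0.1136, 0.2456]
tool_rot: [3.141, 0.696, 3.14]
force: [0.3, -0.4, -1.8]
t 11.8 pos [ 0.5024 -0.1136  0.2456] grasp [ 0.537  -0.1136  0.2042] zdir [ 0.641 -0.    -0.767] turn [-0.    -0.002 -0.001] shift(turned) mm [-1.2  0.1  0. ] shift(now) [-1.2  0.1  0. ] F [ 0.3  -0.36 -1.79] gw 0.0209 ff 39.5 q [ 1.04  0.53 -1.1   2.33  2.06  0.4  -0.21]
```

```bash
python3 - <<'E'
from h import *; import cv2
w=bot.grab_frame("wrist"); c=bot.grab_frame("scene")
a=w["img"][:,:,::-1]; b=cv2.resize(c["img"][100:325,50:300,::-1],(533,480)); cv2.imwrite("pics/w6.png",cv2.resize(np.hstack([a,b]),(800,327)))
for q in ["pot_rim","head_edge","flask","flask_neck","flask_bulb"]:
  for n,f in (("w",w),("s",c)):
    for d in bot.spot_point(q,f): 
      if d["xyz"][1]<0: print(q,n,round(d["conf"],2),np.round(d["xyz"],3))
E
```

```text
pot_rim s 0.9 [ 0.585 -0.116  0.158]
flask w 0.95 [ 0.539 -0.117  0.108]
flask s 0.67 [ 0.531 -0.112  0.112]
flask_neck w 0.65 [ 0.536 -0.117  0.198]
flask_neck s 0.98 [ 0.536 -0.112  0.197]
flask_bulb s 0.76 [ 0.537 -0.111  0.146]
```

View pics/w6.png

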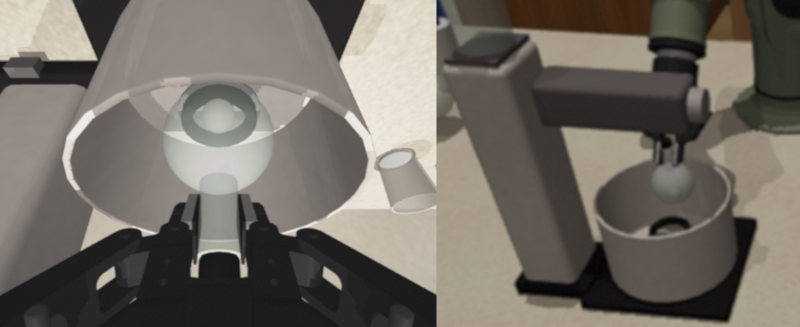

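The flask hangs upright in the front of the pot, and the rubber ring shows at about (218,112) in the wrist half, laterally aligned. Its rough height by triangulation is about 0.065 m. I'll slide in under the head.

```bash
python3 -m jog '[[[-5,0,6,0,0,0,0],[-7,0,8,0,0,0,0],[-7,0,8,0,0,0,0],[-7,0,8,0,0,0,0],[-7,0,8,0,0,0,0]]]' |head -4
python3 -m jog '[[[0,0,0,0,0,0,0]]]' |head -4
python3 - <<'E'
from h import *; import cv2
w=bot.grab_frame("wrist"); t=bot.grab_frame("top"); 
for n,f in (("w",w),("t",t)):
  for q in ["pot_rim","flask","flask_neck","flask_bulb"]:
    for d in bot.spot_point(q,f): 
      if d["xyz"][1]<0: print(q,n,round(d["conf"],2),np.round(d["xyz"],3))
a=w["img"][:,:,::-1][:300]; cv2.imwrite("pics/w7.png",a)
plan([.588,-.114,.165],0)
E
```

```text
clock: 12.9
position: [0.554, -0.1134, 0.2391]
tool_rot: [3.141, 0.7, 3.141]
force: [-0.5, -0.2, -1.2]
clock: 13.0
position: [0.5542, -0.1132, 0.2393]
tool_rot: [3.141, 0.701, 3.141]
force: [0.2, -0.3, -2.3]
flask w 0.76 [ 0.59  -0.117  0.102]
flask_neck w 0.74 [ 0.589 -0.115  0.192]
pot_rim t 0.85 [ 0.583 -0.116  0.161]
flask t 0.58 [ 0.587 -0.116  0.105]
flask_neck t 0.42 [ 0.593 -0.115  0.192]
flask_bulb t 0.45 [ 0.591 -0.109  0.141]
t 13.5 pos [ 0.5528 -0.1137  0.2394] grasp [ 0.5876 -0.1138  0.1982] zdir [ 0.644 -0.001 -0.765] turn [-0.001  0.002 -0.   ] shift(turned) mm [20.9 -0.3 25.7] shift(now) [20.9 -0.3 25.6] F [-0.49 -0.42 -1.68] gw 0.0208 ff 39.5 q [ 0.93  0.58 -1.02  2.23  2.01  0.41 -0.14]
```

View pics/w7.png

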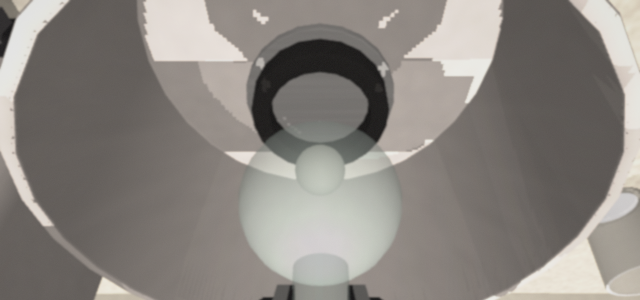

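The ring is at (320,105), and its size and ray give a height of about 0.067–0.073 with y aligned. I'll lower in short steps and watch the force.

```bash
for i in 1; do python3 -m jog '[[[4,0,3.5,0,0,0,0],[3.2,0,3.8,0,0,0,0],[3.2,0,3.8,0,0,0,0],[3.2,0,3.8,0,0,0,0],[0,0,0,0,0,0,0]]]' |sed -n 2,4p; done
python3 -m jog '[[[1.3,0,1.5,0,0,0,0],[1.3,0,1.5,0,0,0,0],[1.3,0,1.5,0,0,0,0],[1.3,0,1.5,0,0,0,0],[0,0,0,0,0,0,0]]]'|sed -n 2,4p
for i in 1 2 3 4 5 6 7 8; do python3 -c "
from h import *
import numpy as np
s=bot.observe();print(np.round(s['force'],2),np.round(s['position'],4))"; python3 -m jog '[[[0,0,0,0,0,0,0]]]'>/dev/null; done
```

```text
position: [0.5518, -0.1135, 0.2182]
tool_rot: [3.14, 0.699, 3.14]
force: [-0.6, 0.1, -2.1]
position: [0.5519, -0.1136, 0.211]
tool_rot: [3.141, 0.7, 3.141]
force: [0.5, -0.1, -1.5]
[ 0.5  -0.09 -1.54] [ 0.5519 -0.1136  0.211 ]
[-0.7   1.47 -1.8 ] [ 0.552  -0.1136  0.2113]
[ 0.65  0.02 -1.8 ] [ 0.552  -0.1136  0.2114]
[ 0.19 -0.74 -1.47] [ 0.552  -0.1136  0.2114]
[-0.06  0.45 -1.86] [ 0.552  -0.1136  0.2114]
[-0.3  -0.11 -0.84] [ 0.552  -0.1136  0.2113]
[-0.61  0.09 -1.08] [ 0.552  -0.1136  0.2113]
[-1.17  0.64 -1.4 ] [ 0.552  -0.1136  0.2113]
```

```bash
python3 -m jog '[[[1.3,0,1.5,0,0,0,0],[1.3,0,1.5,0,0,0,0],[1.3,0,1.5,0,0,0,0],[1.3,0,1.5,0,0,0,0],[0,0,0,0,0,0,0]]]'|sed -n '2p;4p'
python3 -m jog '[[[0.65,0,0.75,0,0,0,0],[0.65,0,0.75,0,0,0,0],[0,0,0,0,0,0,0]]]'|sed -n '2p;4p'
python3 -m jog '[[[0.65,0,0.75,0,0,0,0],[0.65,0,0.75,0,0,0,0],[0,0,0,0,0,0,0]]]'|sed -n '2p;4p'
for i in 1 2 3 4 5; do python3 -m jog '[[[0,0,0,0,0,0,0]]]'|sed -n '2p;4p'; done
```

```text
position: [0.5519, -0.1135, 0.2031]
force: [-0.3, -0.6, 0.9]
position: [0.5518, -0.1135, 0.2013]
force: [-0.4, 1.2, 2.3]
position: [0.5518, -0.1136, 0.1993]
force: [-1.4, 0.2, 2.4]
position: [0.5518, -0.1136, 0.1994]
force: [-1.4, 0.8, 2.0]
position: [0.5518, -0.1136, 0.1994]
force: [-0.6, 0.9, 2.4]
position: [0.5518, -0.1136, 0.1994]
force: [-1.4, 0.7, 2.8]
position: [0.5518, -0.1136, 0.1994]
force: [-0.6, 0.6, 2.1]
position: [0.5518, -0.1136, 0.1994]
force: [-0.6, 0.6, 2.5]
```

```bash
python3 - <<'E'
from h import *; import cv2
w=bot.grab_frame("wrist"); c=bot.grab_frame("scene")
for n,f in (("w",w),("s",c)):
  for q in ["pot_rim","flask","flask_neck","flask_bulb"]:
    for d in bot.spot_point(q,f): 
      if d["xyz"][1]<0: print(q,n,round(d["conf"],2),np.round(d["xyz"],3))
a=w["img"][:,:,::-1][40:340,170:470]; b=c["img"][190:270,170:250,::-1]; cv2.imwrite("pics/w8.png",np.hstack([cv2.resize(a,(400,400)),cv2.resize(b,(400,400),interpolation=2)]))
plan([.5865,-.114,.165],0)
E
```

```text
flask_neck w 0.77 [ 0.588 -0.117  0.153]
pot_rim s 0.75 [ 0.585 -0.114  0.161]
flask s 0.77 [ 0.586 -0.114  0.064]
flask_neck s 0.79 [ 0.588 -0.113  0.155]
flask_bulb s 0.56 [ 0.586 -0.115  0.097]
t 17.4 pos [ 0.5518 -0.1136  0.1994] grasp [ 0.5866 -0.1136  0.1581] zdir [ 0.644 -0.    -0.765] turn [-0.     0.002 -0.   ] shift(turned) mm [-4.5 -0.4 -5.4] shift(now) [-4.5 -0.4 -5.4] F [-0.44  0.9   2.81] gw 0.0211 ff 39.7 q [ 0.93  0.71 -1.05  2.25  2.14  0.53 -0.22]
```

View pics/w8.png

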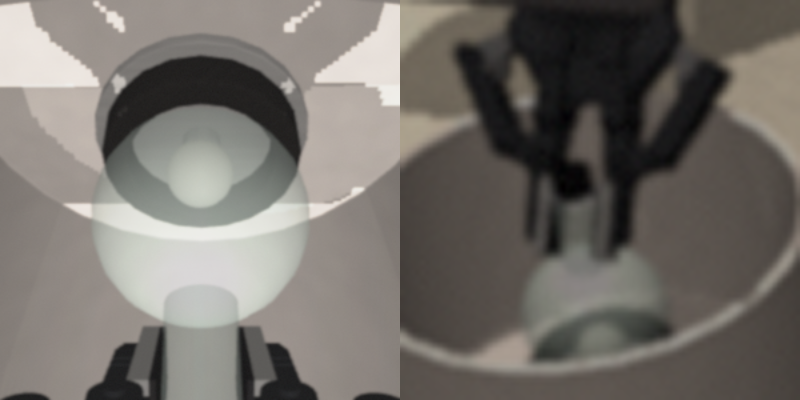

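The flask sits on the ring but is loaded slightly to one side: Fx is about -0.9 N, and the image puts the ring centre about 3–4 mm nearer the robot. I'll ease up and re-centre.

```bash
python3 -m jog '[[[-1.3,0,-1.5,0,0,0,0],[-1.3,0,-1.5,0,0,0,0],[0.8,0,-0.6,0,0,0,0],[0.8,0,-0.6,0,0,0,0],[0.8,0,-0.6,0,0,0,0]]]'|sed -n '2p;4p'
for i in 1 2 3 4 5 6; do python3 -m jog '[[[0,0,0,0,0,0,0]]]'|sed -n '2p;4p'; done; echo; python3 -m jog '[[[0.8,0,-0.6,0,0,0,0],[0.8,0,-0.6,0,0,0,0],[0,0,0,0,0,0,0]]]'|sed -n '2p;4p'
for i in 1 2 3 4 5 6; do python3 -m jog '[[[0,0,0,0,0,0,0]]]'|sed -n '2p;4p'; done
```

```text
position: [0.5493, -0.1136, 0.2035]
force: [7.2, 0.5, 1.7]
position: [0.5493, -0.1136, 0.2036]
force: [6.2, 1.8, 0.3]
position: [0.5494, -0.1136, 0.2035]
force: [6.3, 0.9, 0.5]
position: [0.5494, -0.1136, 0.2036]
force: [5.5, 1.3, 1.3]
position: [0.5494, -0.1136, 0.2036]
force: [5.7, 1.1, 0.7]
position: [0.5494, -0.1136, 0.2035]
force: [6.4, 0.2, 0.3]
position: [0.5494, -0.1136, 0.2035]
force: [5.1, 0.7, 0.3]

position: [0.5472, -0.1138, 0.2033]
force: [5.4, 0.9, 1.5]
position: [0.5472, -0.1138, 0.2033]
force: [4.2, 0.6, 0.6]
position: [0.5472, -0.1138, 0.2033]
force: [4.7, 0.3, 1.1]
position: [0.5472, -0.1137, 0.2033]
force: [4.9, 1.1, 1.2]
position: [0.5472, -0.1137, 0.2033]
force: [5.3, 0.5, 1.2]
position: [0.5472, -0.1137, 0.2033]
force: [5.1, 0.5, 1.3]
position: [0.5472, -0.1137, 0.2033]
force: [4.4, 0.3, -0.3]
```

Moving aside was resisted with +6 N, so the bulb was already seated centrally. I'll go back to the earlier x.

```bash
python3 -m jog '[[[-0.8,0,0.6,0,0,0,0],[-0.8,0,0.6,0,0,0,0],[-0.8,0,0.6,0,0,0,0],[0,0,0,0,0,0,0]]]'|sed -n '2p;4p'
python3 -m jog '[[[0,0,0,0,0,0,0]]]'|sed -n '4p'; python3 -m jog '[[[-0.8,0,0.6,0,0,0,0],[0,0,0,0,0,0,0]]]'|sed -n '2p;4p'
for i in 1 2 3 4; do python3 -m jog '[[[0,0,0,0,0,0,0]]]'|sed -n '2p;4p'; done
python3 - <<'E'
from h import *; import cv2
w=bot.grab_frame("wrist"); c=bot.grab_frame("scene")
s=bot.observe(); print(np.round(s["moment"],3))
a=w["img"][:,:,::-1][40:340,170:470]; b=c["img"][190:270,170:250,::-1]; cv2.imwrite("pics/w9.png",np.hstack([cv2.resize(a,(400,400)),cv2.resize(b,(400,400),interpolation=2)]))
old=cv2.imread("pics/w8.png")
E
```

```text
position: [0.5497, -0.1136, 0.203]
force: [0.0, -0.0, 0.9]
force: [-0.1, -0.9, 0.9]
position: [0.5506, -0.1136, 0.203]
force: [-3.5, 1.0, 0.5]
position: [0.5506, -0.1136, 0.2031]
force: [-3.8, -0.6, 0.7]
position: [0.5507, -0.1136, 0.2032]
force: [-4.3, 0.4, 0.9]
position: [0.5507, -0.1136, 0.2032]
force: [-3.8, 0.2, 1.6]
position: [0.5507, -0.1136, 0.2032]
force: [-5.0, 0.8, 0.8]
[0.056 1.498 0.01 ]
```

View pics/w9.png

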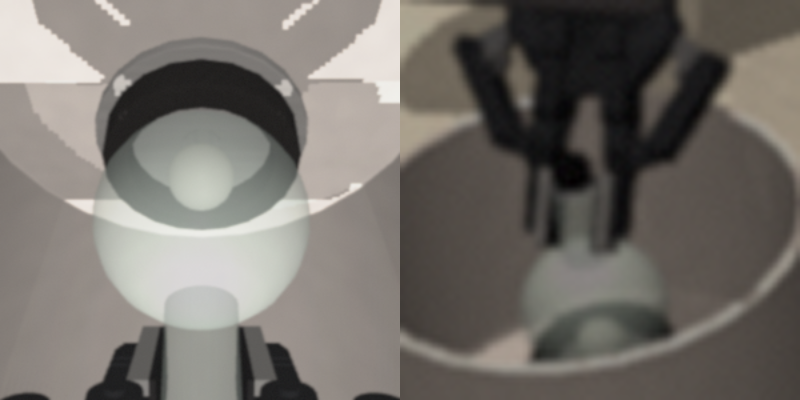

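```bash
python3 -m jog '[[[-0.7,0,0.6,0,0,0,0],[-0.7,0,0.6,0,0,0,0],[-0.6,0,0.5,0,0,0,0],[0,0,0,0,0,0,0]]]'|sed -n '2p;4p'
python3 -m jog '[[[0,0,0,0,0,0,0]]]'|sed -n '2p;4p'; python3 -m jog '[[[0.5,0,-0.45,0,0,0,0],[0.5,0,-0.45,0,0,0,0],[0,0,0,0,0,0,0]]]'|sed -n '2p;4p'
for i in 1 2 3 4; do python3 -m jog '[[[0,0,0,0,0,0,0]]]'|sed -n '2p;4p'; done
```

```text
position: [0.5535, -0.1136, 0.2032]
force: [-4.7, 0.1, 0.9]
position: [0.5535, -0.1137, 0.2032]
force: [-4.9, -1.3, 1.5]
position: [0.5523, -0.1136, 0.2035]
force: [-1.7, -0.8, 1.3]
position: [0.5523, -0.1136, 0.2035]
force: [-1.7, 1.0, 1.7]
position: [0.5523, -0.1136, 0.2034]
force: [-1.4, 0.4, 0.8]
position: [0.5522, -0.1136, 0.2034]
force: [-0.4, -0.3, 0.3]
position: [0.5522, -0.1136, 0.2034]
force: [-1.1, -0.7, 0.1]
```

```bash
python3 -m jog '[[[-0.2,0,-1.3,0,0,0,0],[-0.5,0,-0.7,0,0,0,0],[0,0,0,0,0,0,0]]]'|sed -n '2p;4p'
for i in 1 2 3 4; do python3 -m jog '[[[0,0,0,0,0,0,0]]]'|sed -n '2p;4p'; done
python3 - <<'E'
from h import *; import cv2
w=bot.grab_frame("wrist"); a=w["img"][:,:,::-1][40:340,170:470]; n=cv2.resize(a,(400,400)); o=cv2.imread("pics/w8.png")[:,:400]
cv2.imwrite("pics/cur.png",n)
def sh(r):  # shift of patch old->new
    y0,y1,x0,x1=r; m=cv2.matchTemplate(n[y0-15:y1+15,x0-15:x1+15],o[y0:y1,x0:x1],cv2.TM_CCOEFF_NORMED); _,v,_,l=cv2.minMaxLoc(m); return l[0]-15,l[1]-15,round(v,3)
print("bulb low edge",sh((290,335,100,160)),sh((290,335,240,300)),"neck foot",sh((280,320,160,245)),"ball",sh((130,215,160,245)),"ring",sh((50,110,130,270)))
E
```

```text
position: [0.5514, -0.1136, 0.2055]
force: [0.6, 1.0, -0.2]
position: [0.5514, -0.1136, 0.2053]
force: [0.3, -0.1, -0.2]
position: [0.5514, -0.1136, 0.2053]
force: [1.2, -0.4, 0.4]
position: [0.5514, -0.1136, 0.2053]
force: [0.1, -0.2, 0.7]
position: [0.5514, -0.1136, 0.2053]
force: [1.0, 1.1, 0.4]
bulb low edge (0, 0, 0.999) (1, 0, 0.997) neck foot (1, 0, 0.992) ball (1, 0, 0.997) ring (0, 2, 0.997)
```

The flask's pose in the hand matches the upright reference to within 1 px, the net force is near zero, and the ring carries the weight. I'll let go.

```bash
python3 -m jog '[[[0,0,0,0,0,0,0.3],[0,0,0,0,0,0,0.4],[0,0,0,0,0,0,0.5],[0,0,0,0,0,0,0.6],[0,0,0,0,0,0,0.7]]]'|sed -n '2p;4,6p'
python3 -m jog '[[[0,0,0,0,0,0,0.8],[0,0,0,0,0,0,0.8],[0,0,0,0,0,0,0.8]]]'|sed -n '2p;4,6p'
python3 - <<'E'
from h import *; import cv2
w=bot.grab_frame("wrist"); c=bot.grab_frame("scene"); a=w["img"][:,:,::-1][40:340,170:470]; n=cv2.resize(a,(400,400)); o=cv2.imread("pics/cur.png")
def sh(r):
    y0,y1,x0,x1=r; m=cv2.matchTemplate(n[y0-15:y1+15,x0-15:x1+15],o[y0:y1,x0:x1],cv2.TM_CCOEFF_NORMED); _,v,_,l=cv2.minMaxLoc(m); return l[0]-15,l[1]-15,round(v,3)
print("bulb low edge",sh((290,335,100,160)),"neck foot",sh((280,320,160,245)),"ball",sh((130,215,160,245)),"ring",sh((50,110,130,270)))
b=c["img"][190:270,170:250,::-1]; cv2.imwrite("pics/w10.png",np.hstack([cv2.resize(w["img"][:,:,::-1][:,100:540],(367,400)),cv2.resize(b,(400,400),interpolation=2)]))
E
```

```text
position: [0.5514, -0.1136, 0.2053]
force: [-0.4, -0.7, 1.0]
grip_width: 0.0597
finger_force: 0.0
position: [0.5514, -0.1136, 0.2053]
force: [0.2, 0.4, 0.1]
grip_width: 0.068
finger_force: 0.0
bulb low edge (4, 1, 0.893) neck foot (0, -1, 0.996) ball (0, -1, 0.998) ring (0, 0, 0.998)
```

View pics/w10.png

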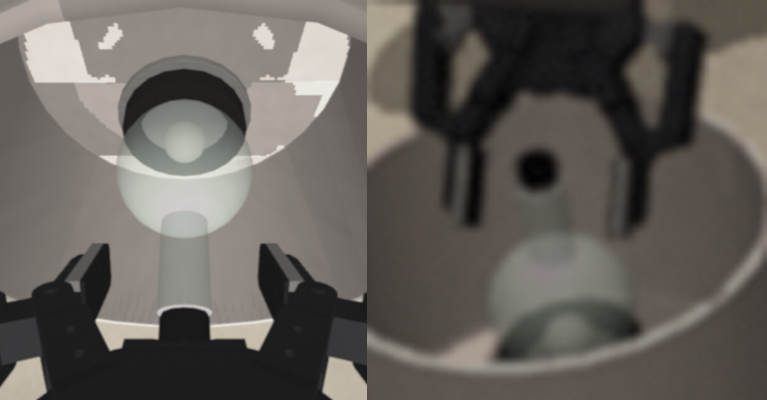

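The flask is seated and free: the neck is at (185,260) between the open fingers, and it did not move on release. I'll withdraw along the tool axis.

```bash
python3 -m jog '[[[0,0,-6,0,0,0,0.8],[0,0,-12,0,0,0,0.8],[0,0,-15,0,0,0,0.8],[0,0,-15,0,0,0,0.8],[0,0,-15,0,0,0,0.8]]]'|sed -n '2p;4p'
python3 -m jog '[[[0,0,-15,0,0,0,0.8],[0,0,-15,0,0,0,0.8],[0,0,-15,0,0.03,0,0.8],[0,0,-15,0,0.03,0,0.8],[0,0,0,0,0,0,0.8]]]'|sed -n '2,4p'
python3 - <<'E'
from h import *; import cv2
w=bot.grab_frame("wrist"); c=bot.grab_frame("scene")
for n,f in (("w",w),("s",c)):
  for q in ["flask","flask_neck","flask_bulb"]:
    for d in bot.spot_point(q,f): 
      if d["xyz"][1]<0: print(q,n,round(d["conf"],2),np.round(d["xyz"],3))
plan([.5,-.114,.3],0)
E
```

```text
position: [0.5101, -0.1135, 0.254]
force: [-0.2, 0.4, -0.4]
position: [0.4769, -0.1147, 0.2941]
tool_rot: [-3.135, 0.655, -3.141]
force: [1.0, 0.8, -0.3]
flask w 0.82 [ 0.59  -0.115  0.07 ]
flask_neck w 0.6 [ 0.589 -0.114  0.159]
flask s 0.82 [ 0.581 -0.11   0.071]
flask_neck s 0.78 [ 0.586 -0.111  0.156]
flask_bulb s 0.72 [ 0.586 -0.113  0.104]
t 24.85 pos [ 0.4771 -0.1146  0.2926] grasp [ 0.51   -0.1148  0.2497] zdir [ 0.609 -0.003 -0.794] turn [-0.003 -0.044 -0.001] shift(turned) mm [-22.3   0.6 -45. ] shift(now) [-20.3   0.5 -45.9] F [-0.04 -0.08 -0.01] gw 0.0684 ff 0.0 q [ 1.04  0.3  -1.01  2.32  1.6   0.17  0.17]
```

```bash
python3 -m jog '[[[0,0,-10,0,0.05,0,0.8],[0,0,-15,0,0.05,0,0.8],[0,0,-15,0,0.05,0,0.8],[0,0,-10,0,0.03,0,0.8],[0,0,0,0,0,0,0.8]]]'|sed -n '2,4p'
python3 -m jog '[[[0,0,0,0,0,0,0.8],[0,0,0,0,0,0,0.8],[0,0,0,0,0,0,0.8]]]'|sed -n '1,2p'
python3 - <<'E'
from workcell import bot
c=bot.grab_frame("scene")
for q in ["flask","flask_neck","conical","beaker","reagent"]:
    print(q,[(round(d["conf"],2),d["xyz"]) for d in bot.spot_point(q,c) if q!="flask" and q!="flask_neck" or d["xyz"][1]<0][:2])
print(bot.observe()["qd"])
print(bot.job_done())
E
```

```text
position: [0.4606, -0.1199, 0.3193]
tool_rot: [-3.121, 0.552, 3.135]
force: [0.7, -0.7, -0.4]
clock: 25.65
position: [0.4604, -0.1192, 0.3182]
flask [(0.57, [0.5835, -0.1126, 0.0684])]
flask_neck [(0.7, [0.585, -0.1145, 0.1561])]
conical [(0.79, [0.4977, 0.207, -0.0012])]
beaker [(0.91, [0.7556, 0.1776, -0.0007])]
reagent [(0.93, [0.4639, 0.4248, 0.0027]), (0.51, [0.5851, -0.1129, 0.1606])]
[ 5.86445855e-03  5.27091537e-04 -2.83312639e-03  4.14520279e-05
 -3.71808169e-04  1.20183953e-03  9.96080066e-04]
the job is handed in; nothing more can be done
None
```

The flask stands upright on the rubber ring in the pot, the gripper is withdrawn, the other glassware has not moved, and the job was handed in at about 26 s; while it sat on the ring I shifted it a few mm sideways to re-centre it, met about 7 N at most, and moved it back before letting go.

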